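# Set the shop stop to the gauge mark with its thumbwheel

## Task

With a fingertip, roll the knurled brass wheel of the adjustable stop until the red jaw has closed in so far that its red pointer lines up with the yellow gauge mark, and only then push the black-tipped lock lever all the way over, away from the robot, and come clear. Move the jaw by the wheel alone, without pushing it directly. Grip and lift nothing, and leave the screwdriver, glue bottle and wood offcut where they are.

Things in the scene. Friction and masses are not known exactly. Their poses are not given: they have to be found in the camera images.
- stop: Adjustable stop screwed to the bench: base plate 100 x 380 x 12 mm (y -225 to +155). Origin on the bench, z up; y = measuring direction, towards the fixed wooden jaw (y +110 to +146 mm, 80 mm tall); x roughly away from the robot; yaw differs by up to 0.35 rad. A ruler block 40 mm tall stands at x +50 to +104, y -10 to +120 mm.
- wheel_centre (a point): Centre of the knurled brass wheel, 70 mm above the bench, at x 0, y -90 mm of the stop; it stays in place. Axle along the stop's x. Radius over the knurling 34 mm (24 ribs 2 mm high), width 24 mm. Its top stands free; blue cheeks beside it reach 8 mm above this point, the steel rack 18 mm.
- wheel (a joint): Turn of the wheel, 0 at the start. It grows as the wheel's top rolls along the stop's +y (towards the wooden jaw), which moves the red jaw and pointer to +y and closes the gap by 8 mm per rad (0.235 mm per mm of rim travel); back opens it. Range -1.5 to 5. About 2 N along the rim turns it; it stays where left.
- jaw: Red sliding jaw 80 x 36 x 66 mm with a steel face and a steel rack bar (10 mm square, top 88 mm above the bench) that runs back beside the wheel, 24 mm to the +x side of the wheel's middle. Slides along the stop's y, driven by the wheel. Its origin is that of stop at the start, and moves with the jaw.
- pointer (a point): Tip of the red pointer, a 6 mm wide finger that sticks out of the jaw over the white ruler; the tip point lies on its centre line, 49 mm above the bench. At the start it stands 12 to 26 mm short of the gauge mark.
- gauge_mark (a point): Tip of the yellow gauge rider's finger (6 mm wide, with a black line along it) on the ruler; it faces the pointer, with about 2 mm between the two tips when in line. Same axes as stop. The pointer is set right when it has the same y in this frame. The rider is fixed, at another place on the ruler every time.
- lock (a joint): Lock lever: turns about an axle along the stop's y. 0 = unlocked, the lever leans by 0.55 rad towards the stop's -x (the robot); 1.1 rad = fully over, leaning by 0.55 rad to the stop's +x (end stop). Starts at 0 to 0.15. It stays where left; about 1 N at the tip moves it. Its position does not affect how the wheel turns.
- lock_tip (a point): Centre of the black ball (26 mm in diameter) at the end of the lock lever, 70 mm from its axle. The axle is 34 mm above the bench at x = 0, y = -185 mm of the stop. The ball is 94 mm above the bench when the lever leans either way, 104 mm when upright.
- screwdriver: Loose orange screwdriver, 200 mm long, 26 mm thick, lying on the bench beyond the stop. Bystander. Origin at its middle, on the bench.
- glue: Loose white glue bottle, 54 mm in diameter, 150 mm tall, standing beyond the wooden jaw's end of the stop. Bystander. Origin under its centre.
- offcut: Loose light wood offcut, 50 x 120 x 32 mm, lying on the robot's side of the stop. Bystander. Origin under its centre.

How it is judged:
On the way, in this order (a step that is already met when the one before it is completed fails the run):
1. the red pointer is in line with the gauge mark while the lock lever is still unlocked (y of pointer in the frame of gauge_mark between -0.0025 and 0.0025 m and value of joint lock below 0.35 rad), for 0.3 s.
2. the lock lever is pushed all the way over (value of joint lock above 0.95 rad), for 0.2 s.
At the end, for the whole second after the job is handed in: The red pointer is within 2.5 mm of the yellow gauge mark along the ruler and at rest, and the lock lever is over (at least 0.95 of its 1.1 rad) (y of pointer in the frame of gauge_mark between -0.0025 and 0.0025 m and value of joint lock above 0.95 rad and linear speed of jaw below 0.002 m/s); the robot touches nothing.
It fails at once if the jaw, its rack or pointer is pushed directly by the robot (contact force between any of the fingers, the arm and jaw above 3 N).
It fails at once if the screwdriver is moved or lifted (more than 15 mm) (distance of screwdriver from where it was at the start of the episode above 0.015 m).
It fails at once if the glue is moved or lifted (more than 15 mm) (distance of glue from where it was at the start of the episode above 0.015 m).
It fails at once if the offcut is moved or lifted (more than 15 mm) (distance of offcut from where it was at the start of the episode above 0.015 m).
It also fails if it takes over 67 s, if anything falls off the work surface, if the arm or the gripper's body presses on something with over 40 N, if the wrist force passes 120 N, or if a joint passes its speed limit or range.

## Robot

A 7-joint arm with a two-finger parallel gripper is mounted at the origin on the work surface. World frame = base frame: x ahead of the robot, y to its left, z up, the work surface at z = 0. Lengths are in m, angles in rad, forces in N, time in s.
With the tool pointing down it reaches from about 0.4 to 0.85 m from the base axis. Payload 4.5 kg.
Tool frame: the origin (TCP) lies on the centre line of the jaws, within the pads' length; the fingertips stand 11 mm ahead of it and the grasp point (between the pads) lies 8 mm behind it; z points along the fingers, x is the direction in which the jaws open and shut, and the axes are right-handed (so a half turn about z gives the same grasp; the last joint's range is limited). The gripper opens to 88 mm and grips with 3 to 60 N. Pads are 18 mm wide; open, the fingers measure 123 mm over their backs; the gripper's body (75 mm by 187 mm) begins 45 mm behind the grasp point.
Start: joints at [1.188, 0.689, -0.195, 1.565, 0.157, 0.902, -0.215], TCP at [0.253, -0.572, 0.25] pointing down, gripper open.
Joint ranges: [-3.01, 3.01], [-0.46, 2.08], [-1.47, 1.51], [0.13, 2.56], [-1, 4.14], [0.04, 2.09], [-2.66, 2.66]. Speed limits (rad/s): [2.57, 2.57, 3.14, 3.14, 3.14, 3.14, 3.14].

## Interface

Orientations are given as a unit quaternion [x, y, z, w].
In Python, from plant import r, vision, order, nets gives the robot as it stands.
- The arm moves only by the tool send_rows, never from a script. Its argument "series" is a list of rows, each an object with "delta_pos": the shift along the tool's x, y, z in cm, a list of three; "turn": the turn about the tool's z in degrees; "jaw": the closure, from 0 (fully open) to 1 (shut). In form: [{"delta_pos": [x, y, z], "turn": turn, "jaw": jaw}, ...]. A call has 1 to 8 rows; each row is the pose to reach, as a shift and turn from the pose commanded when the call began, along the tool's axes at that moment; what a row does not reach only later rows make up. A row lasts 1/12 s, in which the tool goes at most 41.7 mm and 7.16 degrees, less where a joint would pass 70% of its speed; a pose out of reach is approached as far as the arm can. A call with a gripper value outside its range is refused whole. The fingers move at their own pace and stop on an object; "force" is the grip in N (left out, the last holds). Time passes only in rows, so rows that repeat a pose let the fingers close. It gives the time, the measured TCP pose, the force and the opening at its end, in the units of the state.
- r.get_state(): the state, without advancing time (a new reading comes with each control period).
- vision.snapshot(name): name is "side" or "top" or "wrist"; returns the picture (400x640x3 uint8, blue, green, red); there is no depth.
- vision.camera_params(name): a dict with "intrinsics" (3x3 intrinsics, pixels), "D" ([k1, k2, p1, p2, k3] as OpenCV has them; the pictures are not rectified), "extrinsics" (4x4, takes a point from world to camera coordinates). Camera axes: x right, y down, z forward; pixel columns grow to the right and rows downward; lengths in m; the calibration is good to about 2 mm. A picture is of the moment at which its call begins: read the wrist's pose just before it. camera_params takes no time and is no camera call; for the wrist camera it gives the pose at the moment of the call.
- order.finish_job(): hands the job in, once; it reports no verdict.
Trained networks look in the newest picture that a camera, given by its name, has taken for a name from the list of things; names that differ only in an ending like _2 or _b are one class to them, and where a whole thing is asked for, a point or a joint stands for the part that bears it (a point fixed in the world has none). Each returns a list of dicts, best first, with "score" (0 to 1); they miss things now and then, are a little off and sometimes report something else, mostly with a low value. They report only what shows in the picture. A call takes as long as a camera call.
- nets.boxes_of(camera, label): "location" ([row, column] as shares, 0 to 1, of the picture: columns of its width, rows of its height, amid what is visible of it).
- nets.trace(camera, label): "region" (400x640 bool, what is visible of it) and "location" ([row, column] as shares, 0 to 1, of the picture: columns of its width, rows of its height, amid what is visible of it).
The state is a dict: "clock": time; "q": joint angles; "qd": joint speeds; "joint_torque": joint torques, N m; "tool_pos": TCP position; "eef_rot": TCP orientation; "contact_force": force on the tool from outside, world axes, zero at the start; "moment": the same for the moment, N m; "opening": opening from 0.0 (shut) to 1.0 (fully open).
Only numpy, scipy, OpenCV 4.12 (cv2) and the standard library are available. Lean on these libraries where they do the work, as an engineer would, in place of code of your own. Each camera call takes 0.05 s, during which the arm holds its last target.

## Working session

There is one attempt and no reset: what is moved stays moved. The work goes in short steps, Python scripts to look and compute and a tool call to move; the robot and the scene stay as the last step left them, time stands still between calls to the robot, and variables do not carry over. Pictures are saved under pics/ and viewed, and the job is handed in when it is done.

Besides the shell and the picture viewer there is one more tool, called after "Request:" by a JSON object that holds its "name" and its "arguments". send_rows: Moves the arm, as the interface text tells. Its arguments: {"type":"object","properties":{"series":{"type":"array"},"force":{"type":"number"}},"required":["series"]}

```bash
ls; mkdir -p pics
python3 - <<'E'
from plant import r, vision, order, nets
import cv2
s=r.get_state()
for k,v in s.items(): print(k,v)
for n in ["side","top","wrist"]:
    im=vision.snapshot(n); cv2.imwrite(f"pics/{n}0.png",im)
    p=vision.camera_params(n); print(n,p)
E
```

```text
pics
clock 0.0
q [ 1.18778977  0.68999921 -0.19455219  1.56634221  0.15730044  0.90248832
 -0.21509526]
qd [-0.00108459 -0.00041001 -0.00109441  0.00153974  0.00015672 -0.00202379
  0.00044849]
joint_torque [ 8.84106885e-05 -5.27558362e+01 -1.26692556e+00 -1.53425235e+01
 -5.26364415e-02  6.46878878e-03  1.54058671e-04]
tool_pos [ 0.25275397 -0.57094266  0.24890196]
eef_rot [ 8.38137758e-01 -5.45457834e-01 -8.00177286e-04 -4.56953879e-04]
contact_force [-0.47497225  0.21901625  0.1128939 ]
moment [-0.02505352 -0.06128389  0.02217577]
opening 0.9957637717793361
side {'intrinsics': array([[513.46340176,   0.        , 319.93187895],
       [  0.        , 513.46340176, 206.0929072 ],
       [  0.        ,   0.        ,   1.        ]]), 'D': array([-0.15793157,  0.        ,  0.        ,  0.        ,  0.        ]), 'extrinsics': array([[ 0.98838532, -0.15101176, -0.01702643, -0.55534194],
       [-0.087006  , -0.47045431, -0.87812453,  0.1943105 ],
       [ 0.12459697,  0.8694068 , -0.47812907,  0.75076505],
       [ 0.        ,  0.        ,  0.        ,  1.        ]])}
top {'intrinsics': 
[... 404 characters left out ...]
9033175e-01],
       [ 2.18822690e-01,  2.25011918e-02, -9.75505165e-01,
         7.21972627e-01],
       [ 0.00000000e+00,  0.00000000e+00,  0.00000000e+00,
         1.00000000e+00]])}
wrist {'intrinsics': array([[294.85675686,   0.        , 312.15146069],
       [  0.        , 294.85675686, 199.04181683],
       [  0.        ,   0.        ,   1.        ]]), 'D': array([-0.00043602,  0.        ,  0.        ,  0.        ,  0.        ]), 'extrinsics': array([[ 0.4057172 , -0.91399381, -0.00297878, -0.62521713],
       [-0.86395445, -0.38456452,  0.32510435, -0.04613665],
       [-0.2982889 , -0.1293269 , -0.94567346,  0.39231092],
       [ 0.        ,  0.        ,  0.        ,  1.        ]])}
```

View pics/side0.png

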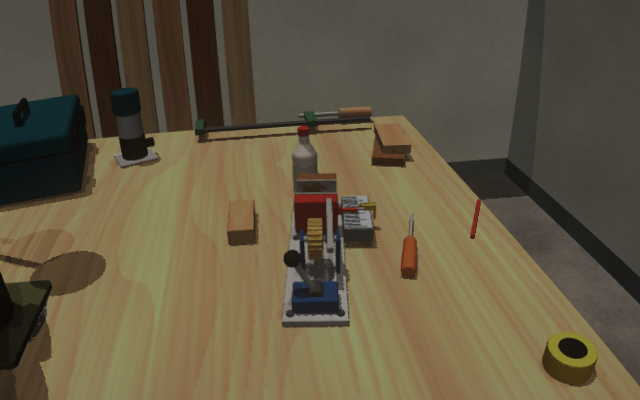

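View pics/top0.png

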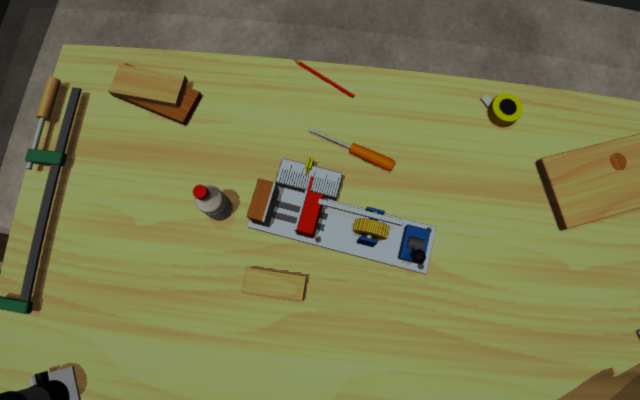

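View pics/wrist0.png

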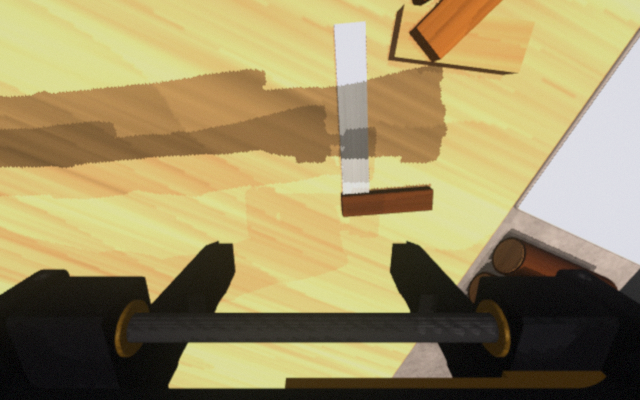

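The side and top views show the stop with the wheel at about side (315,238) and top (370,229), the lever ball at (292,258)/(418,257), the pointer and yellow rider at top (310,165), and the glue, offcut and screwdriver around it. The wrist camera does not see the stop yet. Next I fit the stop's pose.

```bash
cat > h.py <<'E'
import numpy as np, cv2
from scipy.optimize import least_squares
from scipy.spatial.transform import Rotation as R
from plant import r, vision, order, nets
def cam(n):
    p=vision.camera_params(n); return {k:np.array(p[k],float) for k in p}
def proj(c,P):
    P=np.atleast_2d(P); T=c["extrinsics"]
    return cv2.projectPoints(P.astype(float),cv2.Rodrigues(T[:3,:3])[0],T[:3,3],c["intrinsics"],c["D"])[0].reshape(-1,2)
def ray(c,uv):
    u=cv2.undistortPoints(np.array([[uv]],float),c["intrinsics"],c["D"]).reshape(2)
    T=c["extrinsics"]; d=T[:3,:3].T@np.array([u[0],u[1],1.]); o=-T[:3,:3].T@T[:3,3]
    return o,d/np.linalg.norm(d)
def atz(c,uv,z):
    o,d=ray(c,uv); return o+d*(z-o[2])/d[2]
def tri(cs,uvs):
    A=np.zeros((3,3));b=np.zeros(3)
    for c,uv in zip(cs,uvs):
        o,d=ray(c,uv); M=np.eye(3)-np.outer(d,d); A+=M;b+=M@o
    return np.linalg.solve(A,b)
def S(pose,p):
    x,y,a=pose[:3]; p=np.atleast_2d(p).astype(float); c,s=np.cos(a),np.sin(a)
    return np.c_[x+c*p[:,0]-s*p[:,1], y+s*p[:,0]+c*p[:,1], p[:,2]]
E
python3 - <<'E'
from h import *
for n in ["side","top"]:
    vision.snapshot(n)
    c=cam(n)
    for l in ["stop","wheel_centre","pointer","gauge_mark","lock_tip","jaw","screwdriver","glue","offcut"]:
        d=nets.boxes_of(n,l)
        print(n,l,[(round(e["score"],2),np.round(np.array(e["location"])[::-1]*[640,400],1)) for e in d[:3]])
im=vision.snapshot("top"); cv2.imwrite("pics/topz.png",cv2.resize(im[140:290,225:450],None,fx=3.5,fy=3.5,interpolation=cv2.INTER_CUBIC))
im=vision.snapshot("side"); cv2.imwrite("pics/sidez.png",cv2.resize(im[165:335,250:400],None,fx=3.5,fy=3.5,interpolation=cv2.INTER_CUBIC))
print(r.get_state()["clock"])
E
```

```text
side stop [(0.62, array([318.1, 251.6]))]
side wheel_centre [(0.8, array([320.5, 249.5])), (0.18, array([409.3, 251.2]))]
side pointer [(0.85, array([320. , 210.3]))]
side gauge_mark [(0.56, array([370.9, 207.4]))]
side lock_tip [(0.81, array([294. , 261.7]))]
side jaw [(0.72, array([318.9, 211.2]))]
side screwdriver [(0.89, array([408.5, 252.5]))]
side glue []
side offcut [(0.6, array([242.6, 221.7]))]
top stop [(0.71, array([330.5, 218.7]))]
top wheel_centre [(0.69, array([328.9, 219.6]))]
top pointer [(0.68, array([316.1, 213. ])), (0.41, array([372.5, 156.8]))]
top gauge_mark [(0.56, array([309.1, 165. ])), (0.55, array([276.1, 282.8]))]
top lock_tip [(0.54, array([418.8, 256.9]))]
top jaw [(0.69, array([314.9, 212.8])), (0.59, array([333.8, 218.8]))]
top screwdriver [(0.67, array([368.8, 156.4]))]
top glue [(0.58, array([208.6, 201.3]))]
top offcut [(0.77, array([276.6, 284.5])), (0.7, array([329.6, 219.4]))]
1.25
```

View pics/topz.png

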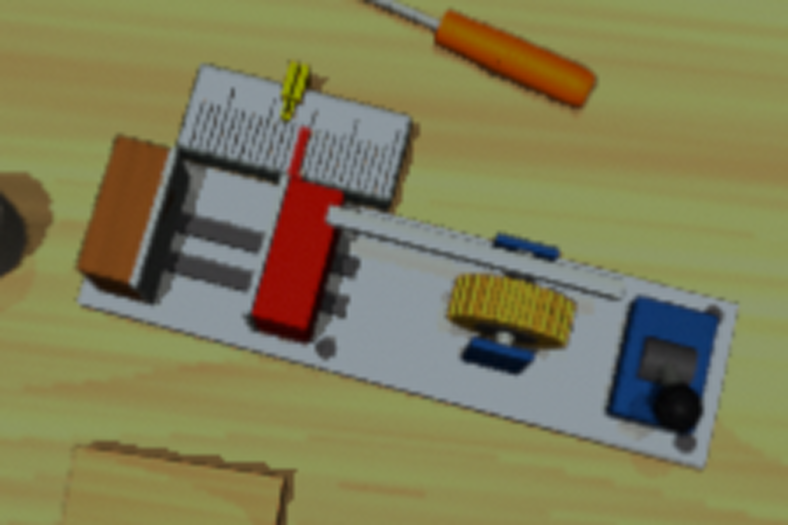

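View pics/sidez.png

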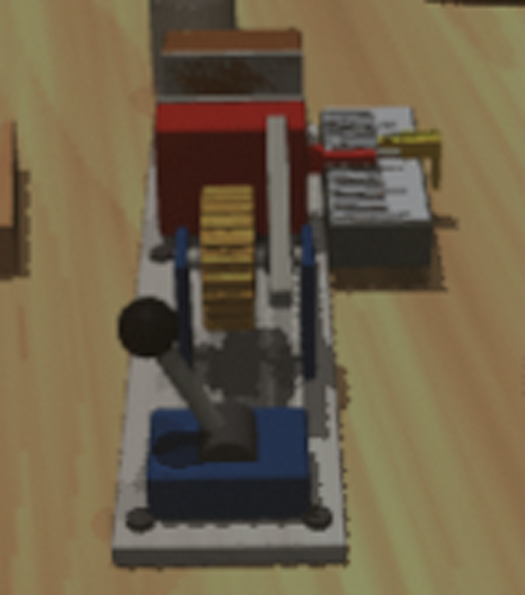

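```bash
cat > fit.py <<'E'
from h import *
ct,cs=cam("top"),cam("side")
T=lambda u,v:(225+(u+.5)/3.5-.5,140+(v+.5)/3.5-.5)
D=lambda u,v:(250+(u+.5)/3.5-.5,165+(v+.5)/3.5-.5)
obs=[(ct,(50,-225,12),T(737,303)),(ct,(-50,-225,12),T(705,467)),(ct,(-50,155,12),T(78,303)),
(ct,(104,120,40),T(203,65)),(ct,(104,-10,40),T(413,117)),(ct,(50,-10,40),T(388,205)),
(cs,(-50,-225,12),D(113,550)),(cs,(50,-225,12),D(347,548)),(cs,(104,-10,40),D(430,222))]
bt,bs=T(676,406),D(149,326)
def ball(l): a=l-.55; return (70*np.sin(a),-185,34+70*np.cos(a))
def f(p):
    e=[proj(c,S(p,np.array(q)/1000))[0]-np.array(o) for c,q,o in obs]
    b=S(p,np.array(ball(p[3]))/1000)
    e+= [proj(ct,b)[0]-np.array(bt),proj(cs,b)[0]-np.array(bs)]
    return np.concatenate(e)
s=least_squares(f,[.6,0,-.1,.05],loss="soft_l1"); print(s.x); print(np.round(f(s.x).reshape(-1,2),1))
p=s.x
print("wheel",S(p,[[0,-.09,.07]]),"ball",S(p,np.array(ball(p[3]))/1000))
# pointer tip, gauge tip: triangulate
for n,a,b in [("ptr",T(305,129),D(376,154)),("gauge",T(288,118),D(379,152)),]:
    P=atz(ct,a,.049)
    c,sn=np.cos(p[2]),np.sin(p[2])
    for X in (P,atz(cs,b,.049)):
        d=X-[p[0],p[1],0]; print(n,X,"stop frame",[c*d[0]+sn*d[1],-sn*d[0]+c*d[1]])
g=atz(ct,(208.6+8,201+8),0);print("glue~",g)
for n,l in [("screwdriver",(368.8,156.4)),("offcut",(276.6,284.5))]: print(n,atz(ct,l,.02))
E
python3 fit.py
```

```text
[ 0.57601753  0.15159044 -0.14734917  0.09266042]
[[ 0.8 -0.5]
 [ 0.3 -0.1]
 [-0.9  0.4]
 [-1.4 -0.9]
 [-0.4 -0.7]
 [ 0.3 -1. ]
 [-1.4 -0. ]
 [-0.5 -0.5]
 [-0.3  0.6]
 [ 0.8 -0.5]
 [-0.2  1.1]]
wheel [[0.56280404 0.0625657  0.07      ]] ball [[ 0.51828202 -0.02686685  0.09680613]]
ptr [0.65957577 0.18697806 0.049     ] stop frame [np.float64(0.07745730045785847), np.float64(0.047271887539740834)]
ptr [0.6628763  0.18868408 0.049     ] stop frame [np.float64(0.08047158406297587), np.float64(0.04944399594874746)]
gauge [0.66511445 0.19749742 0.049     ] stop frame [np.float64(0.08139154227004332), np.float64(0.05849042361396397)]
gauge [0.6649599  0.19058866 0.049     ] stop frame [np.float64(0.08225298722207751), np.float64(0.05163383627013175)]
glue~ [0.5814824  0.38273982 0.        ]
screwdriver [0.72481185 0.07355455 0.02      ]
offcut [0.43954431 0.23329766 0.02      ]
```

```bash
cat >> h.py <<'E'
POSE=np.array([0.57602,0.15159,-0.14735])
def tool():
    s=r.get_state(); return np.array(s["tool_pos"]),R.from_quat(s["eef_rot"]),s
def tostop(P,p=None):
    p=POSE if p is None else p
    d=np.asarray(P)-[p[0],p[1],0]; c,s=np.cos(p[2]),np.sin(p[2])
    return np.array([c*d[0]+s*d[1],-s*d[0]+c*d[1],d[2]])*1000
def delta(target_stop_mm,yaw=None):
    """delta cm in tool axes, turn deg to reach TCP at stop-frame point (mm) with tool x along stop x"""
    p,Rt,s=tool(); w=S(POSE,np.array(target_stop_mm)/1000)[0]
    d=Rt.as_matrix().T@(w-p)*100
    x=Rt.as_matrix()[:,0]; h=np.arctan2(x[1],x[0]); t=-(POSE[2]-h)
    return np.round(d,2),round(np.degrees(t),2)
E
python3 - <<'E'
from h import *
p,Rt,s=tool(); c=cam("wrist"); T=c["extrinsics"]
o=-T[:3,:3].T@T[:3,3]
print("cam in tool",Rt.as_matrix().T@(o-p),"cam z in tool",Rt.as_matrix().T@T[2,:3])
print(Rt.as_matrix().round(3)); print(tostop(p),delta([-5,-115,200]))
E
```

```text
cam in tool [ 0.00157168 -0.08451314 -0.13504101] cam z in tool [-0.00118517  0.32503488  0.94570129]
[[ 0.405 -0.914  0.   ]
 [-0.914 -0.405 -0.   ]
 [ 0.    -0.    -1.   ]]
[-213.29554414 -762.63979128  249.73344392] (array([-43.59, -52.23,   4.97]), np.float64(-57.67))
```

```bash
python3 -c "
from h import *
print(delta([60,0,170]))"
```

```text
(array([-49.83, -63.87,   7.97]), np.float64(-57.67))
```

Request:
{"name": "send_rows", "arguments": {"series": [{"delta_pos":[-2.5,-3.2,0],"turn":-7,"jaw":1},{"delta_pos":[-5,-6.4,0],"turn":-14,"jaw":1},{"delta_pos":[-7.5,-9.6,0],"turn":-21,"jaw":1},{"delta_pos":[-10,-12.8,0],"turn":-28,"jaw":1},{"delta_pos":[-12.5,-16,0],"turn":-35,"jaw":1},{"delta_pos":[-15,-19.2,0],"turn":-42,"jaw":1},{"delta_pos":[-17.5,-22.4,0],"turn":-49,"jaw":1},{"delta_pos":[-20,-25.6,0],"turn":-56,"jaw":1}]}}

```text
clock: 1.92
tool_pos: [0.4068, -0.2834, 0.25]
eef_rot: [0.996, -0.085, 0.0, 0.0]
contact_force: [0.2, 0.1, -0.5]
opening: 0.418
```

```bash
python3 -c "
from h import *
print(delta([60,0,170]),tool()[0],tool()[2]['q'],tool()[2]['opening'])"
```

```text
(array([ 15.27, -45.89,   7.99]), np.float64(-1.35)) [ 0.40679818 -0.28340032  0.25004441] [ 0.81079793  0.54865733 -0.46001172  1.93923945  0.35422538  0.73218762
 -0.02835234] 0.4178625260381129
```

Request:
{"name": "send_rows", "arguments": {"series": [{"delta_pos":[1.3,-3.8,0],"turn":-1.35,"jaw":1},{"delta_pos":[2.6,-7.6,0],"turn":-1.35,"jaw":1},{"delta_pos":[3.9,-11.4,0],"turn":-1.35,"jaw":1},{"delta_pos":[5.2,-15.2,0],"turn":-1.35,"jaw":1},{"delta_pos":[6.5,-19,0],"turn":-1.35,"jaw":1},{"delta_pos":[7.8,-22.8,1],"turn":-1.35,"jaw":1},{"delta_pos":[9.1,-26.6,2],"turn":-1.35,"jaw":1},{"delta_pos":[10.4,-30.4,3],"turn":-1.35,"jaw":1}]}}

```text
clock: 2.58
tool_pos: [0.5629, -0.0022, 0.2196]
eef_rot: [0.997, -0.077, 0.0, 0.0]
contact_force: [-0.4, -0.6, -0.5]
opening: 0.004
```

```bash
python3 -c "
from h import *
print(delta([60,0,170]),tostop(tool()[0]),tool()[2]['q'],tool()[2]['opening'])"
```

```text
(array([  4.94, -15.44,   4.96]), np.float64(-0.33)) [   9.60507456 -154.08445265  219.6072559 ] [ 0.16126247  0.66616023 -0.40271642  1.78272565  0.35830389  0.76463682
 -0.57882856] 0.004080860315623859
```

Request:
{"name": "send_rows", "arguments": {"series": [{"delta_pos":[1.2,-3.8,1],"turn":-0.3,"jaw":1},{"delta_pos":[2.5,-7.7,2],"turn":-0.3,"jaw":1},{"delta_pos":[3.7,-11.5,3],"turn":-0.3,"jaw":1},{"delta_pos":[4.9,-15.4,4],"turn":-0.3,"jaw":1},{"delta_pos":[4.9,-15.4,5],"turn":-0.3,"jaw":1},{"delta_pos":[4.9,-15.4,5],"turn":-0.3,"jaw":1}]}}

```text
clock: 3.08
tool_pos: [0.6327, 0.1441, 0.1674]
eef_rot: [0.997, -0.071, -0.002, -0.0]
contact_force: [-1.3, -0.4, -0.6]
opening: 0.007
```

Run:
```python
from h import *
c=cam("wrist"); im=vision.snapshot("wrist"); cv2.imwrite("pics/w1.png",im)
p,Rt,s=tool();print(tostop(p),np.degrees(-Rt.as_euler('zyx')[0]))
np.save("w1.npy",c["extrinsics"])
for l in ["pointer","gauge_mark","wheel_centre","lock_tip"]:
    print(l,[(round(e["score"],2),np.round(np.array(e["location"])[::-1]*[640,400],1)) for e in nets.boxes_of("wrist",l)[:3]])
for q in [[0,-90,104],[80,47,49],[104,120,40],[104,-10,40],[50,-10,40]]: print(q,proj(c,S(POSE,np.array(q)/1000)))
```

```text
[ 57.83033559  -2.05067296 168.36304484] -8.366386985268717
pointer [(0.71, array([255.6, 167.7]))]
gauge_mark [(0.76, array([360.8, 130.5])), (0.25, array([254.5, 169.5]))]
wheel_centre [(0.91, array([265.6, 123.1]))]
lock_tip []
[0, -90, 104] [[242.29675555 320.19310706]]
[80, 47, 49] [[339.194777   144.63151803]]
[104, 120, 40] [[371.33886183  51.73390302]]
[104, -10, 40] [[361.69057901 204.02308558]]
[50, -10, 40] [[304.58411284 203.64260265]]
```

View pics/w1.png

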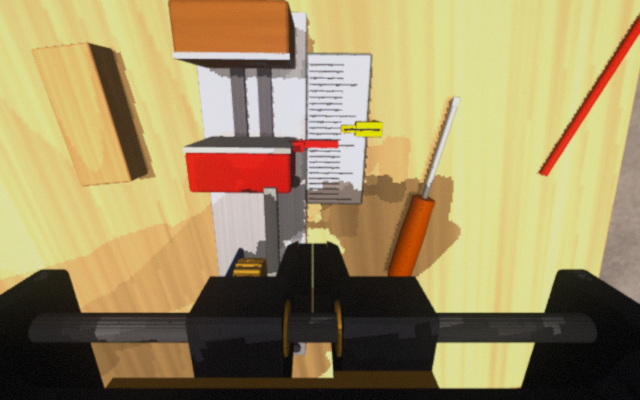

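The wrist picture shows the red pointer's tip at about (338,144), the yellow finger's tip at (342,129) and the wheel at (248,268). The fitted model projects to within about 2 px. Now I measure the gap.

```bash
cat >> h.py <<'E'
def gap(im,c,show=None,pr=True):
    hsv=cv2.cvtColor(im,cv2.COLOR_BGR2HSV)
    # rectify ruler top region at z=49mm : 10 px/mm, x 45..110, y -15..125
    sc=5; pts=[];xs=np.arange(45,110,1/sc); ys=np.arange(125,-15,-1/sc)
    X,Y=np.meshgrid(xs,ys); P=S(POSE,np.c_[X.ravel(),Y.ravel(),np.full(X.size,49.)]/1000)
    uv=proj(c,P).astype(np.float32).reshape(X.shape+(2,))
    w=cv2.remap(im,uv[...,0],uv[...,1],cv2.INTER_CUBIC)
    if show: cv2.imwrite(show,w)
    h=cv2.cvtColor(w,cv2.COLOR_BGR2HSV).astype(int); H,Sa,V=h[...,0],h[...,1],h[...,2]
    red=((H<7)|(H>172))&(Sa>150)&(V>90); yel=(H>22)&(H<36)&(Sa>150)&(V>90)
    return w,red,yel,xs,ys
E
python3 - <<'E'
from h import *
im=cv2.imread("pics/w1.png"); c=cam("wrist"); c["extrinsics"]=np.load("w1.npy")
w,red,yel,xs,ys=gap(im,c,"pics/r1.png")
for n,m in (("red",red),("yel",yel)):
    for i in range(0,len(xs),10):
        k=np.where(m[:,i])[0]
        if len(k): print(n,round(xs[i],1),len(k)/5,round(ys[k].mean(),2),round(ys[k].min(),1),round(ys[k].max(),1))
E
```

```text
red 45.0 9.4 46.0 41.4 50.6
red 47.0 10.0 46.1 41.2 51.0
red 49.0 9.8 45.8 41.0 50.6
red 51.0 6.6 47.6 44.4 50.8
red 53.0 6.2 47.8 44.8 50.8
red 55.0 6.0 48.1 45.2 51.0
red 57.0 5.8 48.0 45.2 50.8
red 59.0 5.6 48.1 45.4 50.8
red 61.0 5.8 48.0 45.2 50.8
red 63.0 6.0 47.9 45.0 50.8
red 65.0 6.4 47.9 44.8 51.0
red 67.0 6.2 48.0 45.0 51.0
red 69.0 6.2 48.0 45.0 51.0
red 71.0 6.0 47.9 45.0 50.8
red 73.0 5.8 48.0 45.2 50.8
red 75.0 6.0 47.9 45.0 50.8
red 77.0 6.0 47.9 45.0 50.8
yel 81.0 4.4 60.7 58.6 62.8
yel 83.0 5.8 60.6 57.8 63.4
yel 85.0 4.8 60.52 57.6 63.2
yel 87.0 5.2 60.45 57.6 63.2
yel 89.0 4.8 60.57 57.8 63.2
yel 91.0 4.6 60.69 58.0 63.2
yel 93.0 9.2 60.89 55.8 65.8
yel 95.0 11.0 60.53 54.8 66.2
yel 97.0 10.6 60.55 54.8 66.2
yel 99.0 10.8 60.31 54.6 66.0
yel 101.0 11.6 60.31 54.4 66.2
yel 103.0 12.2 60.3 54.0 66.6
yel 105.0 12.2 60.2 54.0 66.4
yel 107.0 12.4 60.2 53.8 66.6
yel 109.0 12.2 60.21 53.8 66.6
```

View pics/r1.png

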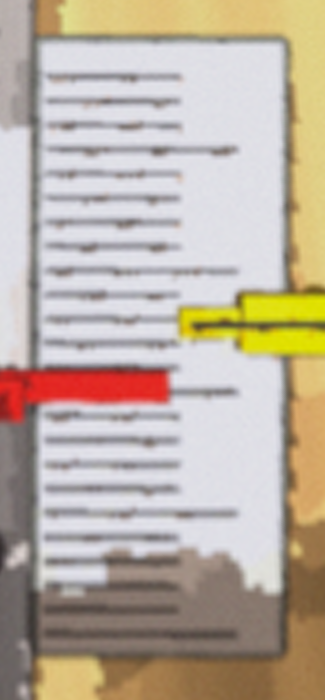

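```bash
python3 -c "
from h import *
print(delta([-4,-121,150]),delta([-4,-121,107]),tool()[2]['contact_force'])"
```

```text
(array([-6.31, 11.68,  2.06]), np.float64(-0.17)) (array([-6.32, 11.68,  6.36]), np.float64(-0.17)) [-0.79575865  0.11654635 -0.1868139 ]
```

Request:
{"name": "send_rows", "arguments": {"series": [{"delta_pos":[-2.1,3.9,0.5],"turn":0,"jaw":1},{"delta_pos":[-4.2,7.8,1],"turn":0,"jaw":1},{"delta_pos":[-6.3,11.7,2],"turn":0,"jaw":1},{"delta_pos":[-6.3,11.7,2],"turn":0,"jaw":1},{"delta_pos":[-6.3,11.7,2],"turn":0,"jaw":1},{"delta_pos":[-6.3,11.7,2],"turn":0,"jaw":1}]}}

```text
clock: 3.83
tool_pos: [0.5549, 0.0333, 0.1506]
eef_rot: [0.997, -0.075, 0.001, -0.0]
contact_force: [0.1, 1.9, 0.3]
opening: 0.006
```

Run:
```python
from h import *
p,Rt,s=tool();print(tostop(p),Rt.as_matrix().round(3),s['contact_force'],delta([-4,-121,107]))
c=cam("wrist"); im=vision.snapshot("wrist"); cv2.imwrite("pics/w2.png",im)
im=vision.snapshot("side"); cv2.imwrite("pics/s2.png",cv2.resize(im[120:330,220:420],None,fx=3,fy=2.8))
```

```text
[  -3.52683017 -120.13560955  150.60045205] [[ 0.989 -0.15   0.002]
 [-0.15  -0.989  0.   ]
 [ 0.002 -0.    -1.   ]] [0.14393256 1.91061189 0.34407332] (array([-0.05,  0.09,  4.36]), np.float64(-0.16))
```

View pics/w2.png

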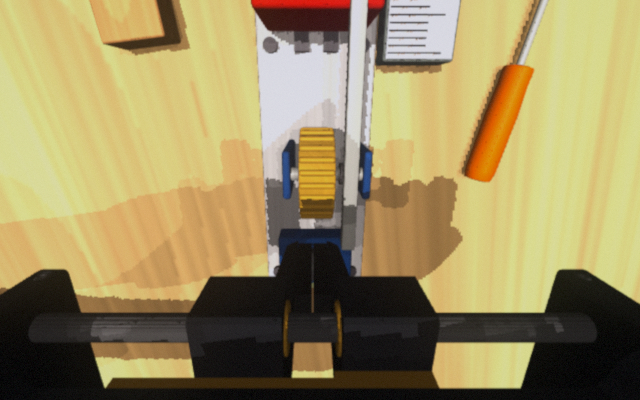

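View pics/s2.png

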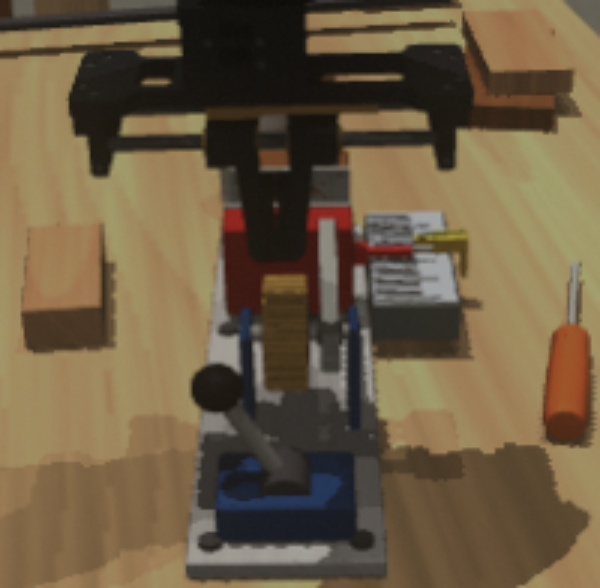

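Request:
{"name": "send_rows", "arguments": {"series": [{"delta_pos":[0,0.4,2.2],"turn":0,"jaw":1},{"delta_pos":[0,0.4,4.3],"turn":0,"jaw":1},{"delta_pos":[0,0.4,4.3],"turn":0,"jaw":1},{"delta_pos":[0,0,4.4],"turn":0,"jaw":1},{"delta_pos":[0,-0.3,4.2],"turn":0,"jaw":1},{"delta_pos":[0,-0.5,4.05],"turn":0,"jaw":1},{"delta_pos":[0,-0.8,3.9],"turn":0,"jaw":1},{"delta_pos":[0,-1.0,3.8],"turn":0,"jaw":1}]}}

```text
clock: 4.6
tool_pos: [0.5561, 0.045, 0.1125]
eef_rot: [0.997, -0.074, 0.0, -0.0]
contact_force: [-0.8, -0.5, -1.0]
opening: 0.004
```

Run:
```python
from h import *
p,Rt,s=tool();print(tostop(p),s['contact_force'],s['moment'])
c=cam("wrist"); im=vision.snapshot("wrist"); cv2.imwrite("pics/w3.png",im)
im=vision.snapshot("side"); cv2.imwrite("pics/s3.png",cv2.resize(im[120:330,220:420],None,fx=3,fy=2.8))
```

```text
[  -4.05663533 -108.32869405  112.54419368] [-0.79525856 -0.54308612 -1.04865819] [-0.42322712 -0.03585673 -0.02068289]
```

View pics/w3.png

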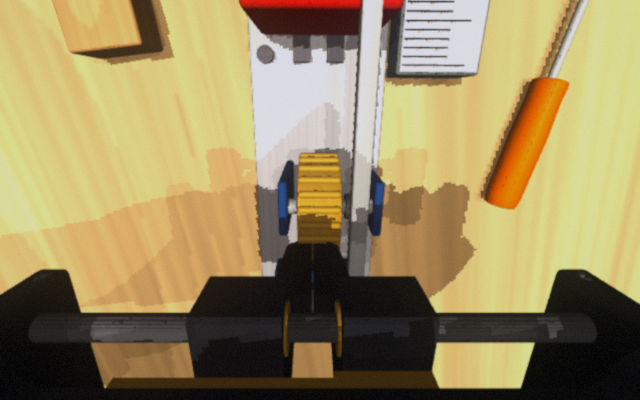

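View pics/s3.png

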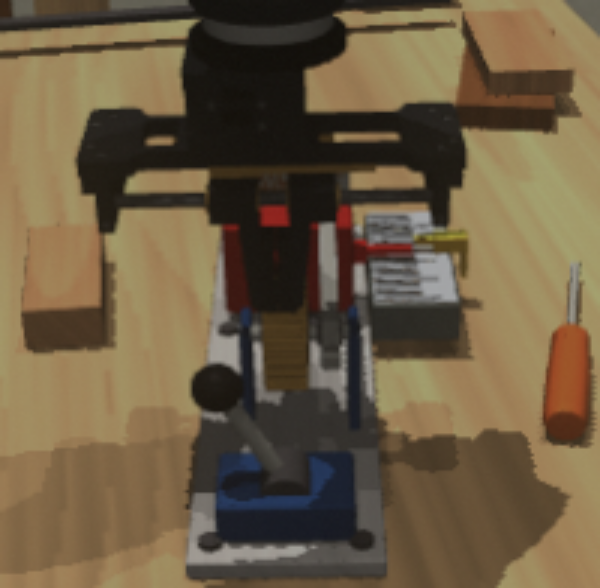

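Request:
{"name": "send_rows", "arguments": {"series": [{"delta_pos":[0,-0.4,-0.1],"turn":0,"jaw":1},{"delta_pos":[0,-0.8,-0.15],"turn":0,"jaw":1},{"delta_pos":[0,-1.2,-0.15],"turn":0,"jaw":1},{"delta_pos":[0,-1.6,-0.15],"turn":0,"jaw":1}]}}

```text
clock: 5.03
tool_pos: [0.5583, 0.0593, 0.1149]
eef_rot: [0.997, -0.074, 0.0, 0.001]
contact_force: [-5.1, -3.6, 17.1]
opening: 0.005
```

Run:
```python
from h import *
p,Rt,s=tool();print(tostop(p),s['contact_force'],s['moment'])
c=cam("wrist"); im=vision.snapshot("wrist"); cv2.imwrite("pics/w4.png",im)
im=vision.snapshot("top"); cv2.imwrite("pics/t4.png",cv2.resize(im[140:290,225:450],None,fx=3.5,fy=3.5,interpolation=cv2.INTER_CUBIC))
```

```text
[ -3.97101306 -93.84629524 114.85707342] [-5.14486001 -3.58697754 17.08161624] [-0.59286592  0.76790414 -0.01732108]
```

View pics/w4.png

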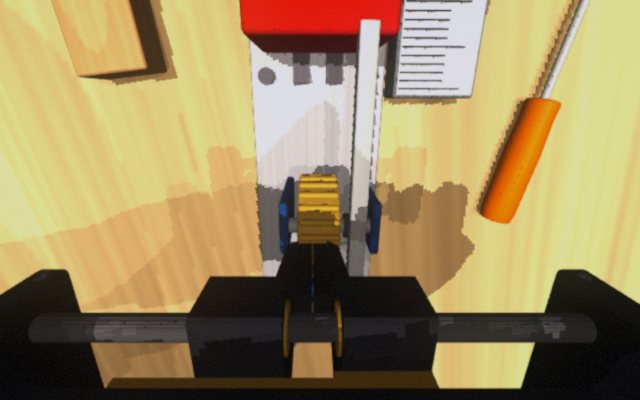

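View pics/t4.png

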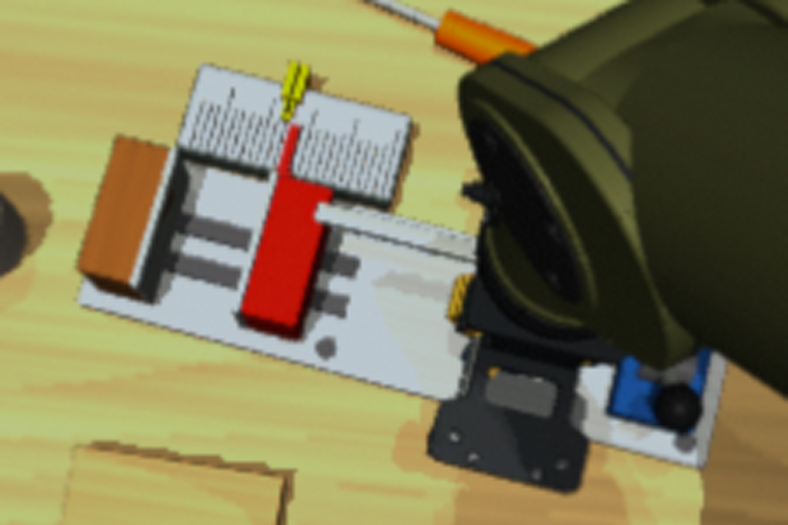

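Request:
{"name": "send_rows", "arguments": {"series": [{"delta_pos":[0,-0.3,0],"turn":0,"jaw":1},{"delta_pos":[0,-0.6,0],"turn":0,"jaw":1},{"delta_pos":[0,-0.9,0],"turn":0,"jaw":1},{"delta_pos":[0,-1.2,0],"turn":0,"jaw":1},{"delta_pos":[0,-1.2,0],"turn":0,"jaw":1}]}}

```text
clock: 5.55
tool_pos: [0.5606, 0.0742, 0.1148]
eef_rot: [0.997, -0.073, 0.001, -0.001]
contact_force: [-1.6, 0.0, 10.5]
opening: 0.006
```

```bash
cat >> h.py <<'E'
def topgap(name):
    c=cam("top"); im=vision.snapshot("top"); cv2.imwrite(name,cv2.resize(im[140:290,225:450],None,fx=3.5,fy=3.5,interpolation=cv2.INTER_CUBIC))
    w,red,yel,xs,ys=gap(im,c)
    f=lambda m,a,b:np.mean([ys[m[:,i]].mean() for i in range(len(xs)) if a<xs[i]<b and m[:,i].any()])
    a,b=f(red,60,75),f(yel,83,91); print("top red",a,"yel",b,"gap",b-a)
E
python3 - <<'E'
from h import *
p,Rt,s=tool();print(tostop(p),s['contact_force'])
topgap("pics/t5.png")
E
```

```text
[ -3.84218047 -78.85048198 114.849377  ] [-1.55469077  0.04786944 10.47333628]
top red 56.37466666666569 yel 59.804239942665106 gap 3.4295732759994166
```

View pics/t5.png

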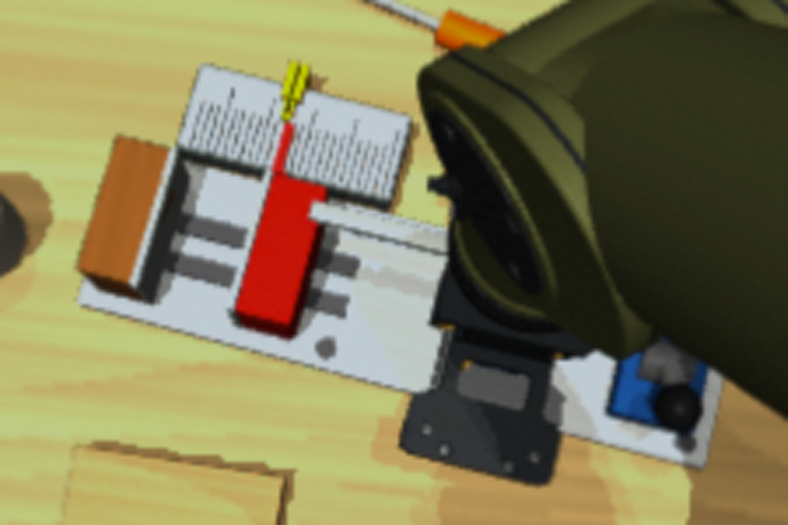

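Request:
{"name": "send_rows", "arguments": {"series": [{"delta_pos":[0,0,-3],"turn":0,"jaw":1},{"delta_pos":[0,0,-5.5],"turn":0,"jaw":1},{"delta_pos":[3,-3,-5.5],"turn":0,"jaw":1},{"delta_pos":[6,-6,-5.5],"turn":0,"jaw":1},{"delta_pos":[6.4,-7.9,-5.5],"turn":0,"jaw":1},{"delta_pos":[6.4,-7.9,-5.5],"turn":0,"jaw":1},{"delta_pos":[6.4,-7.9,-5.5],"turn":0,"jaw":1}]}}

```text
clock: 6.18
tool_pos: [0.6346, 0.1434, 0.1681]
eef_rot: [0.997, -0.072, -0.0, -0.001]
contact_force: [0.3, -1.1, 0.7]
opening: 0.006
```

```bash
cat >> h.py <<'E'
def wgap(name):
    c=cam("wrist"); im=vision.snapshot("wrist"); cv2.imwrite(name+".png",im)
    w,red,yel,xs,ys=gap(im,c,name+"r.png")
    def f(m,a,b):
        v=[]
        for i in range(len(xs)):
            if a<xs[i]<b and m[:,i].any():
                k=ys[m[:,i]]; v.append((k.min()+k.max())/2)
        return np.median(v)
    a,b=f(red,58,76),f(yel,83,91); print("wrist red",a,"yel",b,"gap",b-a)
E
python3 - <<'E'
from h import *
p,Rt,s=tool();print(tostop(p),s['contact_force'])
wgap("pics/w6"); topgap("pics/t6.png")
E
```

```text
[ 59.09999379   0.48332597 168.07584018] [ 0.34178001 -1.09591172  0.67648772]
wrist red 57.19999999999904 yel 60.39999999999908 gap 3.2000000000000455
top red 56.27599999999903 yel 59.75749999999907 gap 3.4815000000000396
```

View pics/w6r.png

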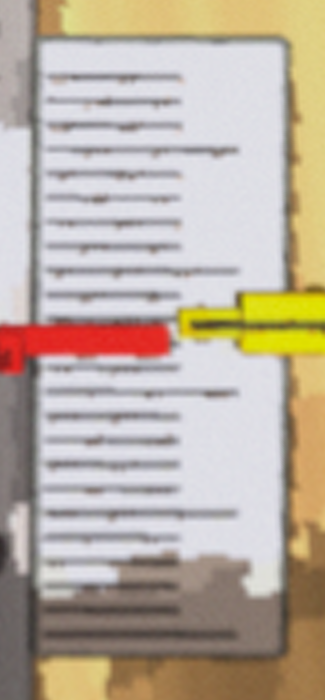

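```bash
python3 -c "
from h import *
print(delta([-4,-97,150]),delta([-4,-97,114]),tool()[2]['contact_force'],tostop(tool()[0]))"
```

```text
(array([-6.3 ,  9.4 ,  1.81]), np.float64(-0.02)) (array([-6.29,  9.4 ,  5.41]), np.float64(-0.02)) [-0.61779797 -0.03840508  0.38129234] [ 59.02841128  -2.98392942 167.86853359]
```

Request:
{"name": "send_rows", "arguments": {"series": [{"delta_pos":[-2,3,1],"turn":0,"jaw":1},{"delta_pos":[-4.2,6.2,1.8],"turn":0,"jaw":1},{"delta_pos":[-6.3,9.4,1.8],"turn":0,"jaw":1},{"delta_pos":[-6.3,9.4,3.2],"turn":0,"jaw":1},{"delta_pos":[-6.3,9.4,3.2],"turn":0,"jaw":1},{"delta_pos":[-6.3,9.4,3.2],"turn":0,"jaw":1},{"delta_pos":[-6.3,9.4,3.2],"turn":0,"jaw":1}]}}

```text
clock: 6.87
tool_pos: [0.5597, 0.0579, 0.1369]
eef_rot: [0.997, -0.074, 0.001, -0.001]
contact_force: [-0.1, 0.5, -0.4]
opening: 0.004
```

```bash
python3 -c "
from h import *
print(delta([-4,-97,114]),tool()[2]['contact_force'],tostop(tool()[0]))"
```

```text
(array([-0.16,  0.19,  2.29]), np.float64(0.0)) [-0.12836582  0.53024905 -0.43536149] [ -2.39042606 -95.08831345 136.89118203]
```

Request:
{"name": "send_rows", "arguments": {"series": [{"delta_pos":[-0.2,0.2,1.6],"turn":0,"jaw":1},{"delta_pos":[-0.2,0.2,2.3],"turn":0,"jaw":1},{"delta_pos":[-0.2,0.2,2.3],"turn":0,"jaw":1},{"delta_pos":[-0.2,-0.1,2.3],"turn":0,"jaw":1},{"delta_pos":[-0.2,-0.4,2.3],"turn":0,"jaw":1},{"delta_pos":[-0.2,-0.7,2.3],"turn":0,"jaw":1},{"delta_pos":[-0.2,-1.0,2.3],"turn":0,"jaw":1},{"delta_pos":[-0.2,-1.0,2.3],"turn":0,"jaw":1}]}}

```text
clock: 7.53
tool_pos: [0.5593, 0.0683, 0.115]
eef_rot: [0.997, -0.073, 0.001, -0.0]
contact_force: [-2.5, -0.9, 11.6]
opening: 0.004
```

Run:
```python
from h import *
p,Rt,s=tool();print(tostop(p),s['contact_force'])
topgap("pics/t7.png")
```

```text
[ -4.34628957 -84.84417264 114.98437642] [-2.46416736 -0.87638209 11.5582756 ]
top red 59.26399999999906 yel 59.79497127799643 gap 0.5309712779973736
```

Request:
{"name": "send_rows", "arguments": {"series": [{"delta_pos":[0,0,-3],"turn":0,"jaw":1},{"delta_pos":[0,0,-5.5],"turn":0,"jaw":1},{"delta_pos":[3,-3,-5.5],"turn":0,"jaw":1},{"delta_pos":[6,-6,-5.5],"turn":0,"jaw":1},{"delta_pos":[6.4,-8.5,-5.5],"turn":0,"jaw":1},{"delta_pos":[6.4,-8.5,-5.5],"turn":0,"jaw":1},{"delta_pos":[6.4,-8.5,-5.5],"turn":0,"jaw":1},{"delta_pos":[6.4,-8.5,-5.5],"turn":0,"jaw":1}]}}

```text
clock: 8.25
tool_pos: [0.6335, 0.1416, 0.168]
eef_rot: [0.997, -0.073, -0.0, 0.001]
contact_force: [-0.1, -0.1, 0.2]
opening: 0.008
```

Run:
```python
from h import *
p,Rt,s=tool();print(tostop(p),s['contact_force'])
wgap("pics/w8"); topgap("pics/t8.png")
p,Rt,s=tool();print(tostop(p),s['contact_force'],delta([-75,-185,150]))
```

```text
[ 58.34625954  -1.45688267 167.956553  ] [-0.0961538  -0.13264732  0.21074972]
wrist red 59.59999999999907 yel 60.39999999999908 gap 0.8000000000000114
top red 59.25466666666575 yel 59.754999999999065 gap 0.500333333333316
[ 58.58327663  -2.76791151 168.06465648] [ 0.26932992 -0.12267968 -0.22009788] (array([-13.33,  18.24,   1.85]), np.float64(-0.08))
```

View pics/w8r.png

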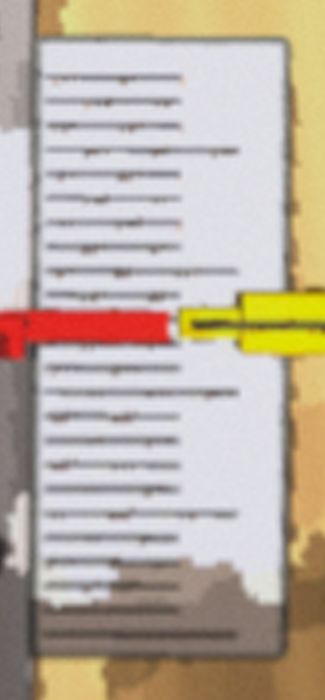

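View pics/t8.png

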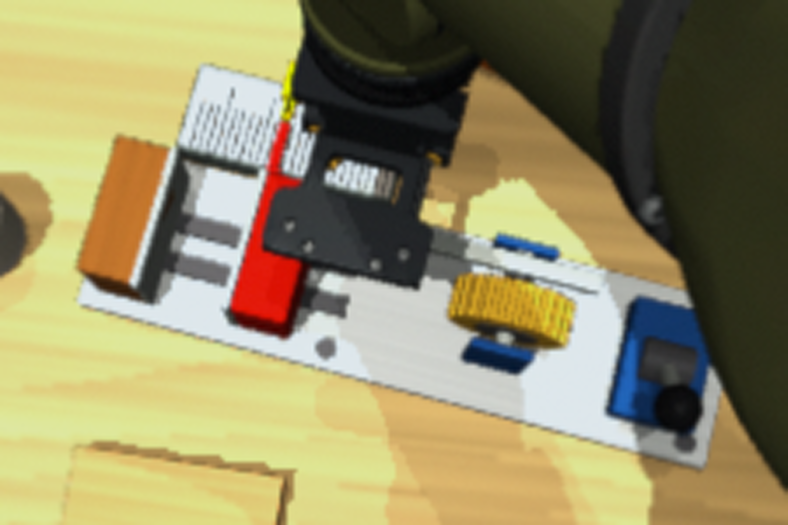

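Both cameras put the pointer 0.5 to 0.8 mm short of the mark, well inside 2.5 mm. Next is the lever.

Request:
{"name": "send_rows", "arguments": {"series": [{"delta_pos":[-2.2,3.0,0],"turn":0,"jaw":1},{"delta_pos":[-4.4,6.1,0],"turn":0,"jaw":1},{"delta_pos":[-6.7,9.1,0],"turn":0,"jaw":1},{"delta_pos":[-8.9,12.2,0],"turn":0,"jaw":1},{"delta_pos":[-11.1,15.2,1],"turn":0,"jaw":1},{"delta_pos":[-14,18.2,1.8],"turn":0,"jaw":1},{"delta_pos":[-14,18.2,1.8],"turn":0,"jaw":1},{"delta_pos":[-14,18.2,1.8],"turn":0,"jaw":1}]}}

```text
clock: 9.02
tool_pos: [0.4656, -0.0208, 0.1502]
eef_rot: [0.997, -0.076, -0.002, 0.001]
contact_force: [1.2, 0.0, 0.7]
opening: 0.004
```

Run:
```python
from h import *
p,Rt,s=tool();print(tostop(p),s['contact_force'],delta([-80,-185,96]))
im=vision.snapshot("wrist"); cv2.imwrite("pics/w9.png",im)
im=vision.snapshot("side"); cv2.imwrite("pics/s9.png",cv2.resize(im[120:330,220:420],None,fx=3,fy=2.8))
```

```text
[ -83.90823159 -186.71385265  150.16426895] [1.15078517 0.03359935 0.71200633] (array([ 0.41, -0.19,  5.41]), np.float64(-0.27))
```

View pics/w9.png

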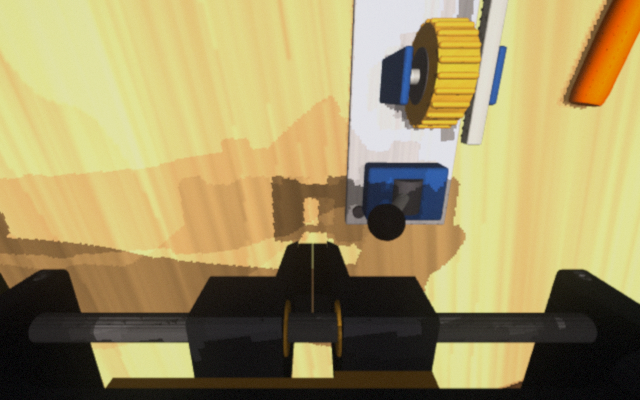

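View pics/s9.png

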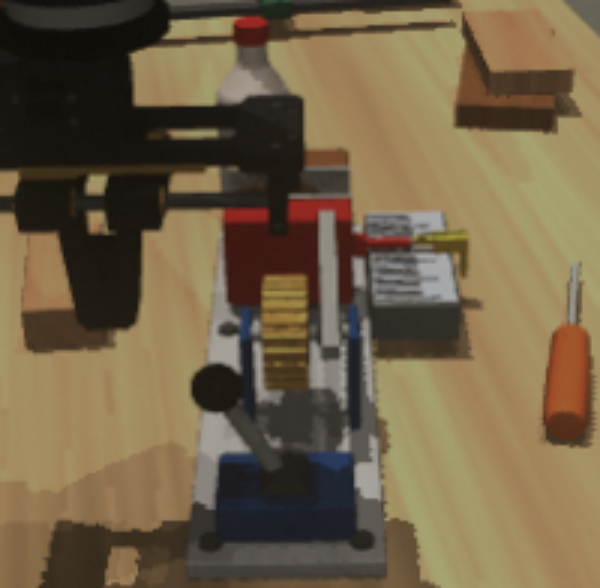

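Request:
{"name": "send_rows", "arguments": {"series": [{"delta_pos":[0,-0.1,2],"turn":0,"jaw":1},{"delta_pos":[0,-0.2,4],"turn":0,"jaw":1},{"delta_pos":[0,-0.2,5.4],"turn":0,"jaw":1},{"delta_pos":[0,-0.2,5.4],"turn":0,"jaw":1},{"delta_pos":[0.7,-0.2,5.4],"turn":0,"jaw":1},{"delta_pos":[1.5,-0.2,5.4],"turn":0,"jaw":1},{"delta_pos":[2.3,-0.2,5.4],"turn":0,"jaw":1},{"delta_pos":[3.1,-0.2,5.4],"turn":0,"jaw":1}]}}

```text
clock: 9.78
tool_pos: [0.5006, -0.0203, 0.0972]
eef_rot: [0.997, -0.074, 0.0, -0.0]
contact_force: [-2.4, 0.1, 2.0]
opening: 0.005
```

Run:
```python
from h import *
p,Rt,s=tool();print(tostop(p),s['contact_force'],delta([6,-185,96]))
im=vision.snapshot("side"); cv2.imwrite("pics/s10.png",cv2.resize(im[120:330,220:420],None,fx=3,fy=2.8))
```

```text
[ -49.36580016 -181.14878572   97.16336137] [-2.41947623  0.10935716  1.96248123] (array([5.54, 0.38, 0.12]), np.float64(-0.04))
```

View pics/s10.png

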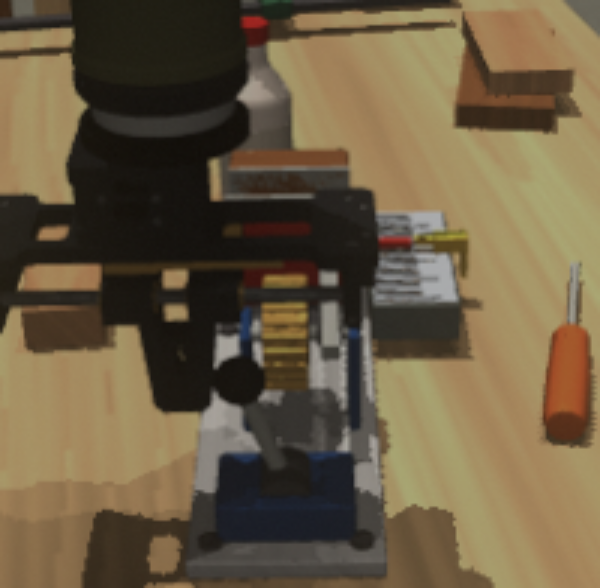

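Request:
{"name": "send_rows", "arguments": {"series": [{"delta_pos":[0.8,0.3,0],"turn":0,"jaw":1},{"delta_pos":[1.6,0.3,0],"turn":0,"jaw":1},{"delta_pos":[2.4,0.3,0],"turn":0,"jaw":1},{"delta_pos":[3.2,0.3,0],"turn":0,"jaw":1},{"delta_pos":[4.0,0.3,0],"turn":0,"jaw":1},{"delta_pos":[4.7,0.3,0],"turn":0,"jaw":1},{"delta_pos":[5.2,0.3,0],"turn":0,"jaw":1},{"delta_pos":[5.5,0.3,0],"turn":0,"jaw":1}]}}

```text
clock: 10.5
tool_pos: [0.5543, -0.0314, 0.096]
eef_rot: [0.997, -0.074, 0.0, -0.0]
contact_force: [-1.4, 0.3, -0.3]
opening: -0.0
```

Run:
```python
from h import *
p,Rt,s=tool();print(tostop(p),s['contact_force'])
im=vision.snapshot("side"); cv2.imwrite("pics/s11.png",cv2.resize(im[120:330,220:420],None,fx=3,fy=2.8))
p,Rt,s=tool();print(tostop(p),s['contact_force'])
```

```text
[   5.4195911  -184.17715374   95.98114734] [-1.43399815  0.33731369 -0.31800218]
[   5.79233176 -184.15970181   96.04845508] [-0.52800251  0.06431493 -0.16778135]
```

View pics/s11.png

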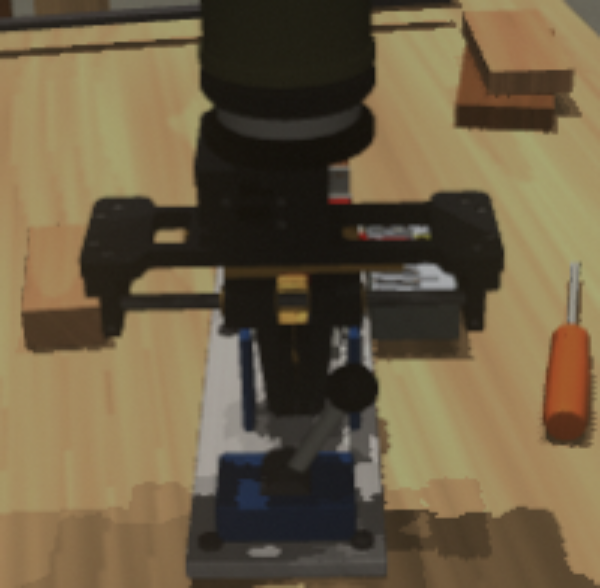

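Request:
{"name": "send_rows", "arguments": {"series": [{"delta_pos":[0.4,0,0],"turn":0,"jaw":1},{"delta_pos":[0.8,0,0],"turn":0,"jaw":1},{"delta_pos":[0.8,0,0],"turn":0,"jaw":1},{"delta_pos":[0.8,0,0],"turn":0,"jaw":1}]}}

```text
clock: 10.88
tool_pos: [0.5578, -0.032, 0.0959]
eef_rot: [0.997, -0.073, -0.004, 0.001]
contact_force: [-8.4, 0.8, 4.9]
opening: 0.008
```

Request:
{"name": "send_rows", "arguments": {"series": [{"delta_pos":[-1,0,0],"turn":0,"jaw":1},{"delta_pos":[-3,0,-1],"turn":0,"jaw":1},{"delta_pos":[-5,0,-4],"turn":0,"jaw":1},{"delta_pos":[-5,0,-8],"turn":0,"jaw":1},{"delta_pos":[-5,0,-11],"turn":0,"jaw":1},{"delta_pos":[-5,-2,-11],"turn":0,"jaw":1},{"delta_pos":[-5,-2,-11],"turn":0,"jaw":1}]}}

```text
clock: 11.47
tool_pos: [0.5174, -0.0017, 0.2087]
eef_rot: [0.997, -0.072, 0.003, -0.002]
contact_force: [-0.7, 0.3, -0.1]
opening: 0.003
```

Run:
```python
from h import *
p,Rt,s=tool();print(tostop(p),s['contact_force'])
c=cam("wrist");im=vision.snapshot("wrist"); cv2.imwrite("pics/w12.png",im)
cs=cam("side");im=vision.snapshot("side"); cv2.imwrite("pics/s12.png",cv2.resize(im[120:330,220:420],None,fx=3,fy=2.8))
topgap("pics/t12.png"); ct=cam("top")
for l in (.85,.95,1.03,1.1):
    a=l-.55;P=S(POSE,np.array([70*np.sin(a),-185,34+70*np.cos(a)])/1000)
    print(l,"wrist",proj(c,P),"side",(proj(cs,P)-[220,120])*[3,2.8],"top",(proj(ct,P)-[225,140])*3.5)
```

```text
[ -35.49389266 -160.24946436  208.71075063] [-0.72135053  0.3197289  -0.07860179]
top red 59.26533333333239 yel 59.759525586324756 gap 0.494192252992363
0.85 wrist [[373.32260272 226.11729151]] side [[322.24021542 380.84037663]] top [[699.26750739 307.16882738]]
0.95 wrist [[380.02478517 225.05422327]] side [[335.86001453 384.4577176 ]] top [[700.63741138 295.99691484]]
1.03 wrist [[384.97082891 224.01313676]] side [[346.32660809 388.08678036]] top [[701.43794541 287.63421996]]
1.1 wrist [[388.95846263 222.97601498]] side [[355.10839086 391.77356041]] top [[701.92089314 280.78616076]]
```

View pics/w12.png

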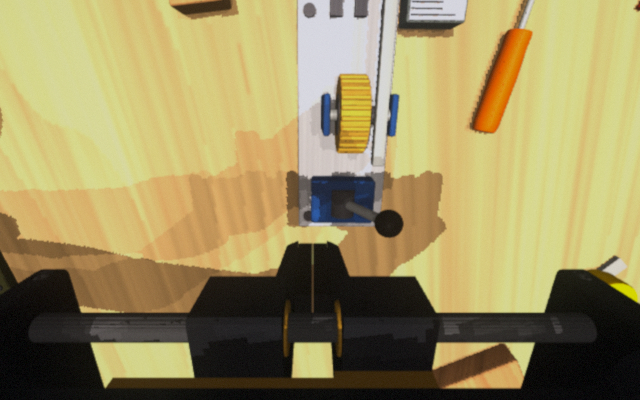

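View pics/s12.png

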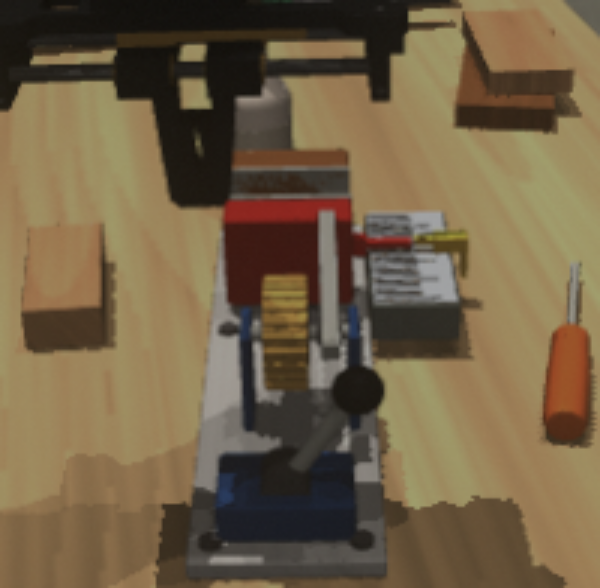

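View pics/t12.png

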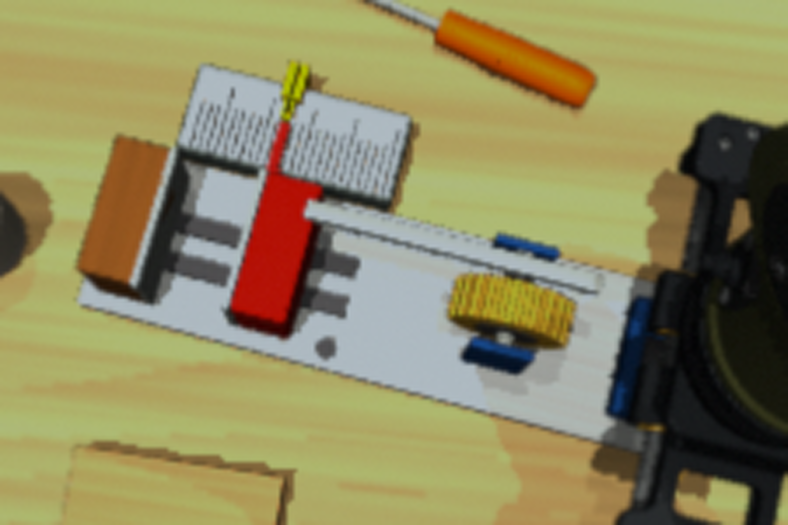

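The ball is at wrist (389,223) and side zoom (357,390), which matches the predictions for lock = 1.1 rad. The pointer is still in line, the bystanders have not moved and the arm is clear, so I hand in.

```bash
python3 -c "
from plant import r,order
s=r.get_state();print(s['clock'],s['contact_force'],abs(s['qd']).max());print(order.finish_job())"
```

```text
11.6167 [ 0.25557512 -0.39928854 -0.41284972] 0.014799409811756144
the job is handed in; nothing more can be done
None
```

The job is handed in at 11.6 s. By my last checks the pointer is in line with the gauge mark and the lock lever is fully over. The system reports no verdict.

**What I did:** I rolled the brass wheel with the closed fingertips in two strokes, which closed the pointer gap from about 12.6 mm to under 1 mm. I then pushed the lever ball over until the force rose to about 8 N at the end stop, backed off and lifted clear.

**Last checks:**
- **Pointer:** The cameras disagree slightly. After the last stroke the wrist camera put the pointer 0.8 mm short of the mark and the top camera 0.5 mm. The top camera still read 0.5 mm after the lock push. All are within 2.5 mm.
- **Lever:** The ball sits where the model puts it at about 1.1 rad in the wrist and side pictures; the gripper hid it from the top camera.
- **Surroundings:** The screwdriver, glue bottle and offcut look unmoved in the pictures; I did not measure them. The force on the tool is under 1 N, consistent with touching nothing.

No check failed.

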